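# Deburr the bore of a clamped bush

### The job

Take the square-handled deburring tool out of its wooden stand, hold its blade upright with the point about 10 mm down the bore of the aluminium bush, and, with light steady sideways pressure (about 5 N, never over 15 N), run it slowly (ten seconds or more a turn) clockwise as seen from above all the way round the inside edge, from the lug on the bush's side round to the lug again. The bush does not sit exactly central on its slide, so feel for the edge. Then put the tool back in its stand and let go, leaving the other things alone.

Things in the scene. Friction and masses are not known exactly. Their poses are not given: they have to be found in the camera images.
- tool: deburring tool upright in its stand, about 0.14 kg. Square pale wooden handle 26 x 26 mm, sides along x and y, at z 48 to 104 mm; round steel collar 30 mm across at z 44 to 48; round steel blade below: 10 mm across at z 22 to 44, tapering to 6 mm at the tip (8 mm at z 11). Origin: the blade's tip, z up along the tool
- stand: fixed wooden block 70 x 70 x 55 mm with one upright 13 mm through hole at its centre; the tool's collar rests on its top, so the seated tool's tip is 11 mm above the stand's origin. Origin: centre of its underside, z up
- cross_slide: fixed grey base plate 110 x 110 x 14 mm of a small two-way slide. On it two steel plates, locked at an unmeasured setting (stiff below 50 N), carry the bush. The bush's only lug, a boss 14 mm wide, 12 mm out, level with the rim, is towards this body's -x; clockwise from above runs -x, +y, +x, -y, -x. Origin: centre of the base plate's underside, z up
- rim_nominal (a point): point 78 mm above the base plate's origin, in the plane of the rim of the round aluminium bush (68 mm outside, upright bore 44 mm across, 40 mm deep). The bore's true centre lies up to 6 mm from this point along the base plate's x and also up to 6 mm along its y, differently each time. Bore and blade are rigid: 1 mm too far sideways makes several newtons. Axes as the base plate
- finial: loose turned beech finial 42 x 42 x 76 mm standing on the bench; leave alone. Origin: centre of its underside
- wax_tin: loose round wax tin 74 mm across, 32 mm high; leave alone. Origin: centre of its underside
- pine_cube: loose pine block 42 x 45 x 40 mm; leave alone. Origin: centre of its underside
- wedge: loose pale wooden wedge 24 x 85 x 20 mm lying on the bench; leave alone. Origin: centre of its underside
There are look-alikes about, which are no part of the job. Leave any yellow look-alike of the stand alone.

How it is judged:
By the outcome, as a careful person would: the job done as asked, in the order asked, and still so for the second after the job is handed in, with the robot touching nothing.
It also fails if it takes over 72 s, if anything falls off the work surface, if the arm or the gripper's body presses on something with over 40 N, if the wrist force passes 120 N, or if a joint passes its speed limit or range.

### The arm

A 7-joint arm with a two-finger parallel gripper is mounted at the origin on a cart in front of the work surface, level with it; the furniture and walls round the work are solid. World frame = base frame: x ahead of the robot, y to its left, z up, the work surface at z = 0. Lengths are in m, angles in rad, forces in N, time in s.
With the tool pointing down it reaches from about 0.4 to 0.875 m from the base axis. Payload 4.4 kg.
Tool frame: the origin (TCP) lies where the fingers leave the gripper's body, on its centre line; the fingertips stand 73 mm ahead of it and the grasp point (between the pads) lies 54 mm ahead of it; z points along the fingers, y is the direction in which the jaws open and shut (so a half turn about z gives the same grasp; the last joint's range is limited). The gripper opens to 85 mm and grips with 20 to 120 N. Pads are 22 mm wide; open, the fingers measure 114 mm over their backs; the gripper's body (76 mm by 85 mm) begins 54 mm behind the grasp point. The pads swing forward as they close: fully open they stand 13 mm farther back than shut.
Start: joints at [1.202, 0.628, 0.038, 1.517, -0.027, 0.996, -0.02], TCP at [0.194, -0.62, 0.304] pointing down, gripper open.
Joint ranges: [-3.06, 3.06], [-0.37, 2.12], [-1.25, 1.32], [0.18, 2.47], [-1.1, 4.24], [0.23, 1.98], [-2.94, 2.94]. Speed limits (rad/s): [2.57, 2.57, 3.14, 3.14, 3.14, 3.14, 3.14].

### API

Orientations are given as [roll, pitch, yaw] about the fixed x, y, z axes, in that order (R = Rz(yaw) Ry(pitch) Rx(roll)).
In Python, from bench import r gives the robot as it stands.
- The arm moves only by the tool move_arm, never from a script. Its argument "motion" is one flat list of numbers, 4 for each row, row after row: the shift along the tool's x, y, z in m, then the turn about the tool's z in degrees. A call has exactly 10 rows; each row shifts and turns the commanded pose from where the row before left it, along the tool's axes as they then stand; what a row does not reach is not made up. A row lasts 1/12 s, in which the tool goes at most 41.7 mm and 7.16 degrees, less where a joint would pass 70% of its speed; a pose out of reach is approached as far as the arm can. A call with a gripper value outside its range is refused whole. "claw" is the opening in per cent of the stroke, from 0 (shut) to 100 (fully open), set as the call begins (left out, the last holds). The fingers move at their own pace and stop on an object; "newtons" is the grip in N (left out, the last holds). Time passes only in rows, so rows that do not move let the fingers close, or fill a call up. It gives the time, the measured TCP pose, the force and the opening at its end, in the units of the state.
- r.read_state(): the state, without advancing time (a new reading comes with each control period).
- r.get_image(name): name is "scene" or "top" or "wrist"; returns the picture (384x512x3 uint8, blue, green, red); there is no depth.
- r.camera_params(name): a dict with "fov_y" (degrees; the focal length in pixels is half the picture's height over the tangent of half this angle, whatever the lens; pixels are square), "cx", "cy" (the principal point, pixels), "view" (4x4, takes a point from world to camera coordinates). Camera axes: x right, y up, looking along -z (the intrinsics and any distortion apply to the point x, -y, -z); pixel columns grow to the right and rows downward; lengths in m; the calibration is good to about 2 mm. A picture is of the moment at which its call begins: read the wrist's pose just before it. camera_params takes no time and is no camera call; for the wrist camera it gives the pose at the moment of the call.
- r.sign_off(): hands the job in, once; it reports no verdict.
Trained networks look in the newest picture that a camera, given by its name, has taken for a name from the list of things; names that differ only in an ending like _2 or _b are one class to them, and where a whole thing is asked for, a point or a joint stands for the part that bears it (a point fixed in the world has none). Each returns a list of dicts, best first, with "confidence" (0 to 1); they miss things now and then, are a little off and sometimes report something else, mostly with a low value. They report only what shows in the picture. A call takes as long as a camera call. They do not tell look-alikes from the thing itself.
- r.search_frame(camera, target): "rect" ([left, top, right, bottom] in pixels, round what is visible of it).
The state is a dict: "clock": time; "qpos": joint angles; "joint_velocities": joint speeds; "tau": joint torques, N m; "eef_pos": TCP position; "orientation": TCP orientation; "contact_force": force on the tool from outside, world axes, zero at the start; "torque": the same for the moment, N m; "width": finger opening in m.
Only numpy, scipy, OpenCV 4.12 (cv2) and the standard library are available. Lean on these libraries where they do the work, as an engineer would, in place of code of your own. Each camera call takes 0.05 s, during which the arm holds its last target. There are 200 camera calls.

## Working session

There is one attempt and no reset: what is moved stays moved. The work goes in short steps, Python scripts to look and compute and a tool call to move; the robot and the scene stay as the last step left them, time stands still between calls to the robot, and variables do not carry over. Pictures are saved under pics/ and viewed, about 8 in all and at most 12, crops included, and the job is handed in when it is done.

Besides the shell and the picture viewer there is one more tool, called in YAML: its name, and indented under it one key for each argument. move_arm: Moves the arm, as the interface text tells. Its arguments: {"type":"object","properties":{"motion":{"type":"array","items":{"type":"number"}},"claw":{"type":"number"},"newtons":{"type":"number"}},"required":["motion"]}

```bash
mkdir -p pics; ls; cat > h.py <<'E'
import numpy as np, cv2
from bench import r
def snap(n,f=None):
    im=r.get_image(n); 
    if f: cv2.imwrite('pics/'+f,im)
    return im
E
python3 - <<'E'
from h import *
s=r.read_state();print({k:np.round(v,3) for k,v in s.items()})
a=snap('scene');b=snap('top');
cv2.imwrite('pics/a.png',cv2.resize(np.vstack([a,b]),None,fx=.78,fy=.78))
cv2.imwrite('pics/top0.png',b);cv2.imwrite('pics/scene0.png',a)
for c in('scene','top'):
    print(c,r.camera_params(c))
    for t in('tool','stand','cross_slide','finial','wax_tin','wedge','pine_cube'):
        print(t,[(np.round(d['rect']).tolist(),round(d['confidence'],2)) for d in r.search_frame(c,t)[:3]])
E
```

```text
pics
{'clock': np.float64(0.0), 'qpos': array([ 1.202,  0.629,  0.038,  1.518, -0.027,  0.996, -0.02 ]), 'joint_velocities': array([ 0.001, -0.   , -0.002,  0.001,  0.   , -0.001,  0.002]), 'tau': array([-1.0000e-03, -5.6340e+01,  1.2260e+00, -1.9345e+01,  1.1000e-02,
        1.1000e-02,  0.0000e+00]), 'eef_pos': array([ 0.194, -0.62 ,  0.303]), 'orientation': array([-3.14 ,  0.   ,  0.303]), 'contact_force': array([ 0.134, -0.188, -0.168]), 'torque': array([-0.032, -0.024, -0.027]), 'width': np.float64(0.085)}
scene {'fov_y': 47.077737378964436, 'cx': 254.54213708414198, 'cy': 192.24352189843478, 'view': array([[-0.88964205, -0.45663122,  0.00499602,  0.45656082],
       [ 0.35158994, -0.67792951,  0.64559746, -0.22135268],
       [-0.291413  ,  0.5761072 ,  0.76366154, -1.22428272],
       [ 0.        ,  0.        ,  0.        ,  1.        ]])}
tool [([222.0, 220.0, 231.0, 240.0], 0.63)]
stand [([212.0, 227.0, 241.0, 258.0], 0.8), ([204.0, 267.0, 230.0, 302.0], 0.68)]
cross_slide [([266.0, 132.0, 303.0, 167.0], 0.79)]
finial [([233.0, 186.0, 250.0, 206.0], 0.62)]
wax_tin [([288.0, 
[... 163 characters left out ...]
60.0, 290.0, 182.0, 313.0], 0.56)]
top {'fov_y': 49.14888325156252, 'cx': 250.62244476461777, 'cy': 193.73808453164824, 'view': array([[-0.01179831, -0.99979927, -0.01619343,  0.01140977],
       [ 0.99258998, -0.01366883,  0.12074059, -0.52224007],
       [-0.1209377 , -0.0146489 ,  0.99255201, -1.34065444],
       [ 0.        ,  0.        ,  0.        ,  1.        ]])}
tool [([197.0, 196.0, 202.0, 202.0], 0.48)]
stand [([184.0, 190.0, 215.0, 213.0], 0.58)]
cross_slide [([310.0, 170.0, 354.0, 214.0], 0.77)]
finial [([242.0, 176.0, 261.0, 192.0], 0.54)]
wax_tin [([363.0, 179.0, 383.0, 200.0], 0.88)]
wedge [([245.0, 201.0, 263.0, 224.0], 0.53)]
pine_cube [([124.0, 184.0, 138.0, 195.0], 0.53)]
```

View pics/a.png

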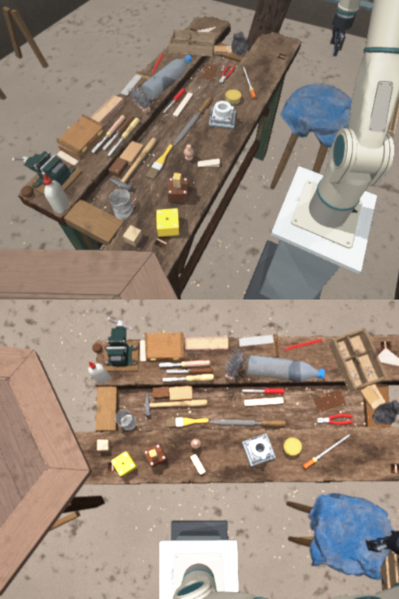

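```bash
python3 - <<'E'
import cv2,numpy as np
b=cv2.imread('pics/top0.png');a=cv2.imread('pics/scene0.png')
t=cv2.resize(b[160:240,165:390],(800,284),interpolation=cv2.INTER_CUBIC)
u=cv2.resize(a[100:320,150:320],None,fx=1.4,fy=1.4,interpolation=cv2.INTER_CUBIC)
c=np.zeros((596,800,3),np.uint8);c[:284]=t;c[284:284+308,:u.shape[1]]=u
v=cv2.resize(a[215:265,200:260],None,fx=6,fy=6,interpolation=cv2.INTER_CUBIC)
c[284:584,300:660]=v
cv2.imwrite('pics/b.png',c)
E
```

```text
(no output)
```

View pics/b.png

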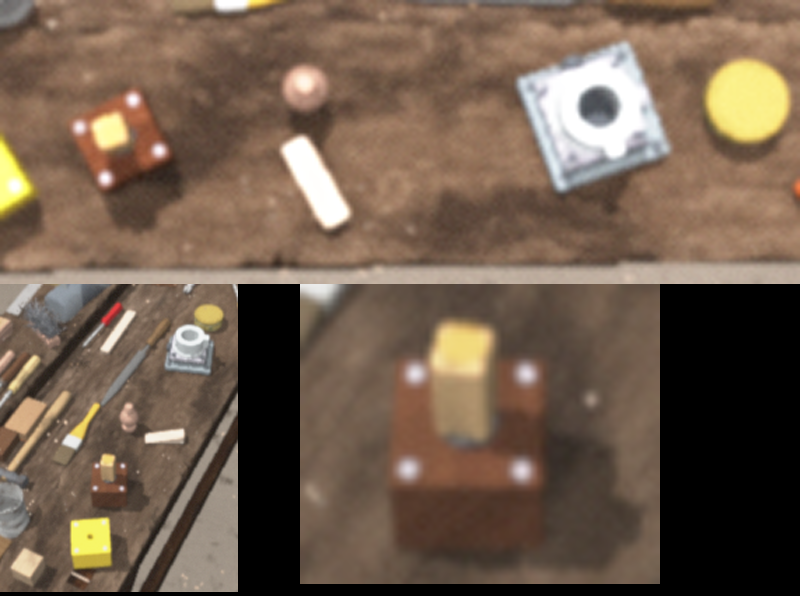

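The two pictures show these candidates for the stand and tool:
- **Brown stand with the tool:** pale square handle, top view about (199,199), scene about (226,240).
- **Yellow look-alike block:** scene about (217,285), top about (157,210). It has an empty hole and no tool.
- **Other pale items:** finial (252,184), wedge (254,212) and pine cube (131,190).

I choose the brown stand; the crop shows the square wooden handle in it. The cross slide is at top about (333,191), with its lug pointing down and to the right.

```bash
cat >> h.py <<'E'
def ray(P,uv):
    f=192/np.tan(np.radians(P['fov_y']/2)); V=P['view']
    d=np.array([(uv[0]-P['cx'])/f,-(uv[1]-P['cy'])/f,-1.]); R=V[:3,:3]
    return -R.T@V[:3,3], R.T@d
def onz(P,uv,z):
    o,d=ray(P,uv); return (o+d*(z-o[2])/d[2])[:2]
def proj(P,X):
    f=192/np.tan(np.radians(P['fov_y']/2)); c=P['view']@np.append(X,1)
    return np.array([P['cx']+f*c[0]/-c[2],P['cy']-f*c[1]/-c[2]])
def inv_local(d,yaw):  # world xy -> tool xy with tool pointing down (roll pi)
    c,s=np.cos(yaw),np.sin(yaw); return np.array([c*d[0]+s*d[1], s*d[0]-c*d[1]])
E
python3 - <<'E'
from h import *
T=r.camera_params('top');S=r.camera_params('scene')
k=225/800; k2=80/284
cv=lambda p:(165+p[0]*k-.35,160+p[1]*k2-.35)
print('screws',[onz(T,cv(p),.055).round(4) for p in [(134,101),(160,151),(106,178),(80,128)]])
print('handle top',onz(T,cv((111,131)),.115))
print('base',[onz(T,cv(p),.014).round(4) for p in [(630,44),(668,150),(562,190),(520,80)]])
print('bore',onz(T,cv((600,105)),.078),'lug',onz(T,cv((615,150)),.078))
sv=lambda p:(200+p[0]/6-.4,215+p[1]/6-.4)
print('scene handle',onz(S,sv((165,48)),.115),'screws',[onz(S,sv((p[0]-300,p[1]-284)),.055).round(4) for p in [(416,373),(527,373),(522,470),(408,468)]])
P=r.camera_params('wrist');print(P,np.linalg.inv(P['view'])[:3,3])
E
```

```text
screws [array([0.54  , 0.1599]), array([0.494 , 0.1362]), array([0.4702, 0.185 ]), array([0.5159, 0.2088])]
handle top [0.50580702 0.17186891]
base [array([ 0.5929, -0.2987]), array([ 0.4928, -0.33  ]), array([ 0.457, -0.231]), array([ 0.5603, -0.1953])]
bore [ 0.52743348 -0.25701521] lug [ 0.48712122 -0.26879214]
scene handle [0.51051912 0.16848181] screws [array([0.5432, 0.1628]), array([0.4967, 0.1387]), array([0.4727, 0.1875]), array([0.5197, 0.2105])]
{'fov_y': 67.9216657684713, 'cx': 255.68725005022364, 'cy': 189.6867808282393, 'view': array([[ 2.98707342e-01, -9.54344278e-01, -9.61067735e-04,
        -6.49302060e-01],
       [ 9.19324515e-01,  2.88016255e-01, -2.68121376e-01,
         3.49038013e-02],
       [ 2.56156904e-01,  7.92062905e-02,  9.63384660e-01,
        -3.78958820e-01],
       [ 0.00000000e+00,  0.00000000e+00,  0.00000000e+00,
         1.00000000e+00]])} [ 0.25893629 -0.59969464  0.37381755]
```

move_arm:
  motion: [0.0235,-0.0135,0,0,0.0235,-0.0135,0,0,0.0235,-0.0135,0,0,0.0235,-0.0135,0,0,0.0235,-0.0135,0,0,0.0235,-0.0135,0,0,0.0235,-0.0135,0,0,0.0235,-0.0135,0,0,0.0235,-0.0135,0,0,0.0235,-0.0135,0,0]

```text
clock: 1.63
eef_pos: [0.3787, -0.4205, 0.3041]
orientation: [3.141, -0.0, 0.303]
contact_force: [0.4, -0.8, -0.0]
width: 0.0853
```

move_arm:
  motion: [0.0235,-0.0135,0,0,0.0235,-0.0135,0,0,0.0235,-0.0135,0,0,0.0235,-0.0135,0,0,0.0235,-0.0135,0,0,0.0235,-0.0135,0,0,0.0235,-0.0135,0,0,0.0235,-0.0135,0,0,0,0,0,0,0,0,0,0]

```text
clock: 2.47
eef_pos: [0.5264, -0.2604, 0.3039]
orientation: [-3.141, -0.001, 0.307]
contact_force: [-0.4, -0.3, -0.7]
width: 0.0853
```

```bash
python3 - <<'E'
from h import *
import pickle
s=r.read_state();P=r.camera_params('wrist');im=snap('wrist','w1.png');pickle.dump((s,P),open('w1.pkl','wb'))
print(s['clock'],s['eef_pos'],s['orientation'],s['contact_force'])
print(r.search_frame('wrist','cross_slide'),proj(P,[.5258,-.2638,.078]))
E
```

```text
2.4667 [ 0.52643832 -0.26044588  0.30388809] [-3.14118009e+00 -7.60811924e-04  3.06828152e-01] [-0.41113022 -0.29335906 -0.69073424]
[{'rect': [214.0, 117.9, 300.9, 213.1], 'confidence': 0.89}, {'rect': [31.7, 114.3, 73.3, 183.9], 'confidence': 0.39}] [259.21869826 178.63511523]
```

View pics/w1.png

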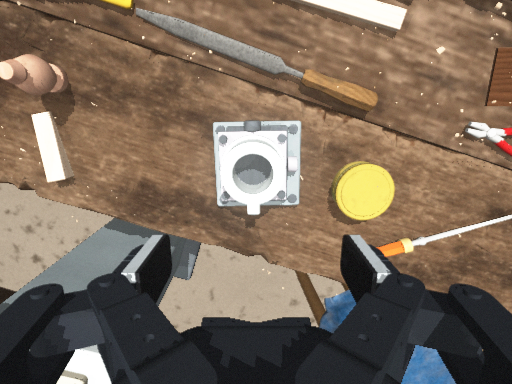

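The wrist view shows the bush at about (253,172), with its lug pointing down at (252,210). The base plate spans (214–301, 120–207). I'll take a crop for the bore edge.

```bash
python3 - <<'E'
from h import *
im=cv2.imread('pics/w1.png')[110:220,200:315]
cv2.imwrite('pics/c.png',cv2.resize(im,None,fx=5,fy=5,interpolation=cv2.INTER_CUBIC))
E
```

```text
(no output)
```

View pics/c.png

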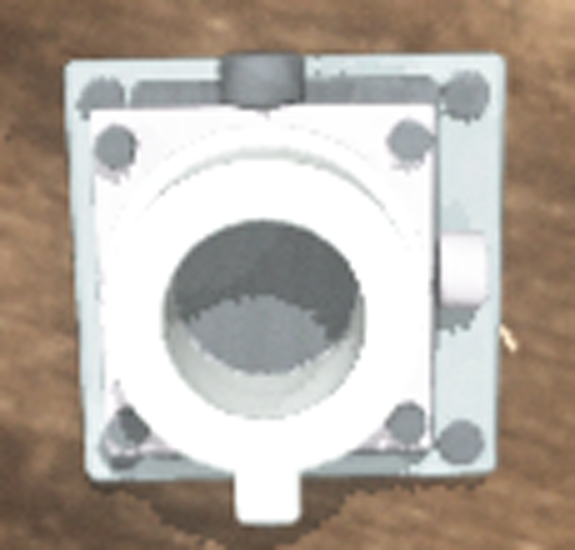

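The crop shows the bore edge running x 163–364 and y 218–418, centred at (263.5,318). The base corners are (68,60), (505,55), (497,470) and (88,480).

```bash
python3 - <<'E'
from h import *
import pickle
s,P=pickle.load(open('w1.pkl','rb'))
q=lambda p:(200+p[0]/5-.4,110+p[1]/5-.4)
b=onz(P,q((263.5,318)),.078);e=[onz(P,q(p),.078) for p in [(163,318),(364,318),(263.5,218),(263.5,418)]]
print('bore',b,'dia',np.linalg.norm(e[0]-e[1]),np.linalg.norm(e[2]-e[3]))
C=np.array([onz(P,q(p),.012) for p in [(68,60),(505,55),(497,470),(88,480)]]);c=C.mean(0)
print(c,[np.linalg.norm(C[i]-C[i-1]).round(4) for i in range(4)])
ax=(C[0]+C[1]-C[2]-C[3]);ay=(C[0]+C[3]-C[1]-C[2])
y1=np.arctan2(ax[1],ax[0]);y2=np.arctan2(-ay[0],ay[1]);print('yaw',y1,y2)
lug=onz(P,q((267,500)),.078);d=b-lug;print('lug yaw',np.arctan2(d[1],d[0]))
d=b-c;yw=(y1+y2)/2;print('off',d@[np.cos(yw),np.sin(yw)],d@[-np.sin(yw),np.cos(yw)])
t=np.array([.5065,.1735])-s['eef_pos'][:2];print('to stand local',inv_local(t,s['orientation'][2]))
E
```

```text
bore [ 0.52921015 -0.2550038 ] dia 0.04260542345255129 0.04331664435172661
[ 0.52824503 -0.26139915] [np.float64(0.1094), np.float64(0.1079), np.float64(0.1078), np.float64(0.1094)]
yaw 0.32303398461163174 0.32615494241788995
lug yaw 0.3230472296812476
off 0.002954355083180793 0.005753577322909514
to stand local [ 0.11206034 -0.41970113]
```

move_arm:
  motion: [0.0062,-0.0233,0.0019,0,0.0062,-0.0233,0.0019,0,0.0062,-0.0233,0.0019,0,0.0062,-0.0233,0.0019,0,0.0062,-0.0233,0.0019,0,0.0062,-0.0233,0.0019,0,0.0062,-0.0233,0.0019,0,0.0062,-0.0233,0.0019,0,0.0062,-0.0233,0.0019,0,0.0062,-0.0233,0.0019,0]

```text
clock: 3.4
eef_pos: [0.5144, -0.0222, 0.2851]
orientation: [3.141, -0.0, 0.3]
contact_force: [0.7, 0.9, -0.4]
width: 0.0855
```

move_arm:
  motion: [0.0062,-0.0233,0.0019,0,0.0062,-0.0233,0.0019,0,0.0062,-0.0233,0.0019,0,0.0062,-0.0233,0.0019,0,0.0062,-0.0233,0.0019,0,0.0062,-0.0233,0.0019,0,0.0062,-0.0233,0.0019,0,0.0062,-0.0233,0.0019,0,0,0,0,0,0,0,0,0]

```text
clock: 4.23
eef_pos: [0.5066, 0.1712, 0.2697]
orientation: [3.141, 0.0, 0.304]
contact_force: [0.1, 0.1, -0.7]
width: 0.0852
```

```bash
python3 - <<'E'
from h import *
import pickle
s=r.read_state();P=r.camera_params('wrist');im=snap('wrist','w2.png');pickle.dump((s,P),open('w2.pkl','wb'))
print(s['clock'],s['eef_pos'],s['orientation'],s['contact_force'])
p=proj(P,[.5065,.1735,.085]);print(p,r.search_frame('wrist','tool'))
x,y=(p-60).astype(int);x=max(x,0);y=max(y,0);print(x,y)
cv2.imwrite('pics/d.png',cv2.resize(im[y:y+120,x:x+120],None,fx=5,fy=5,interpolation=cv2.INTER_CUBIC))
E
```

```text
4.2333 [0.50660267 0.17122703 0.26969635] [3.14131118e+00 9.46547240e-05 3.03587531e-01] [ 0.09344134  0.0800201  -0.68134932]
[253.93282418 186.41231275] [{'rect': [238.1, 163.5, 272.1, 207.8], 'confidence': 0.69}]
193 126
```

View pics/d.png

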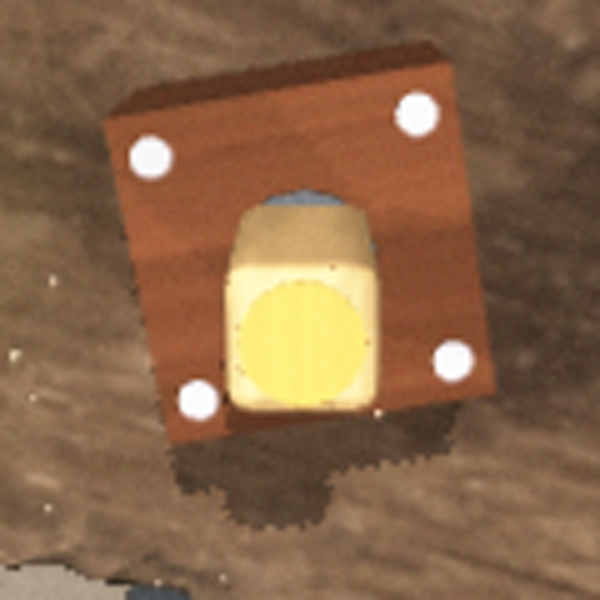

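The crop shows the square handle upright in the brown stand. Its top face has corners (227,264), (378,264), (378,410) and (230,410), and the four screws are visible.

```bash
python3 - <<'E'
from h import *
import pickle
s,P=pickle.load(open('w2.pkl','rb'))
q=lambda p:(193+p[0]/5-.4,126+p[1]/5-.4)
C=np.array([onz(P,q(p),.115) for p in [(227,264),(378,264),(378,410),(228,410)]]);c=C.mean(0)
ax=(C[0]+C[1]-C[2]-C[3]);ay=(C[0]+C[3]-C[1]-C[2])
print('handle',c,np.arctan2(ax[1],ax[0]),np.arctan2(-ay[0],ay[1]),np.linalg.norm(ax)/2,np.linalg.norm(ay)/2,'circ',onz(P,q((303,343)),.115))
S=np.array([onz(P,q(p),.055) for p in [(150,157),(417,114),(453,360),(198,400)]]);print('stand',S.mean(0))
for t in (c,S.mean(0)): print(inv_local(t-s['eef_pos'][:2],s['orientation'][2]))
E
```

```text
handle [0.50848035 0.17458086] 0.3050765907248996 0.30439687597287823 0.024950789293928466 0.02469598617566089 circ [0.50768307 0.17428974]
stand [0.50745375 0.17447983]
[ 0.00279442 -0.00263913]
[ 0.00178456 -0.00284962]
```

move_arm:
  motion: [0.0011,-0.0014,0.01,0,0.0011,-0.0014,0.015,0,0,0,0.017,0,0,0,0.017,0,0,0,0.017,0,0,0,0.017,0,0,0,0.016,0,0,0,0.013,0,0,0,0.0095,0,0,0,0,0]
  claw: 65
  newtons: 100

```text
clock: 5.17
eef_pos: [0.507, 0.1731, 0.1361]
orientation: [3.141, 0.004, 0.301]
contact_force: [0.2, -0.8, -0.1]
width: 0.0558
```

move_arm:
  motion: [0,0,0,0,0,0,0,0,0,0,0,0,0,0,0,0,0,0,0,0,0,0,0,0,0,0,0,0,0,0,0,0,0,0,0,0,0,0,0,0]
  claw: 0
  newtons: 100

```text
clock: 6.0
eef_pos: [0.5085, 0.1746, 0.1391]
orientation: [3.141, -0.002, 0.303]
contact_force: [0.2, -0.4, 5.9]
width: 0.0249
```

```bash
python3 - <<'E'
from h import *
s=r.read_state();print({k:np.round(s[k],4) for k in('clock','eef_pos','orientation','contact_force','torque','width','qpos')})
E
```

```text
{'clock': np.float64(6.0), 'eef_pos': array([0.5085, 0.1746, 0.1391]), 'orientation': array([ 3.1415e+00, -1.8000e-03,  3.0260e-01]), 'contact_force': array([ 0.2076, -0.4413,  5.9347]), 'torque': array([-0.1617,  0.0576,  0.0068]), 'width': np.float64(0.0249), 'qpos': array([-0.3862,  0.7144,  0.0047,  1.9659, -0.0063,  0.4594, -1.6452])}
```

move_arm:
  motion: [0,0,-0.003,0,0,0,-0.008,0,0,0,-0.011,0,0,0,-0.011,0,0,0,-0.012,0,0,0,-0.012,0,0,0,-0.012,0,0,0,-0.012,0,0,0,-0.012,0,0,0,-0.007,0]

```text
clock: 6.83
eef_pos: [0.5083, 0.1747, 0.2405]
orientation: [-3.141, -0.003, 0.303]
contact_force: [0.3, 0.6, -1.6]
width: 0.0252
```

```bash
python3 - <<'E'
from h import *
s=r.read_state();print({k:np.round(s[k],4) for k in('clock','eef_pos','orientation','contact_force','torque','width','qpos')})
print(inv_local(np.array([.529,-.255])-s['eef_pos'][:2],s['orientation'][2]))
E
```

```text
{'clock': np.float64(6.8333), 'eef_pos': array([0.5083, 0.1747, 0.2405]), 'orientation': array([-3.1414e+00, -2.5000e-03,  3.0280e-01]), 'contact_force': array([ 0.3165,  0.6271, -1.5839]), 'torque': array([ 0.0623, -0.0272, -0.04  ]), 'width': np.float64(0.0252), 'qpos': array([-0.3894,  0.5512,  0.009 ,  1.9006, -0.0074,  0.6873, -1.644 ])}
[-0.10836722  0.41637508]
```

move_arm:
  motion: [-0.006,0.0231,0,0,-0.006,0.0231,0,0,-0.006,0.0231,0,0,-0.006,0.0231,0,0,-0.006,0.0231,0,0,-0.006,0.0231,0,0,-0.006,0.0231,0,0,-0.006,0.0231,0,0,-0.006,0.0231,0,0,-0.006,0.0231,0,0]

```text
clock: 7.67
eef_pos: [0.5193, -0.0649, 0.2388]
orientation: [3.142, -0.0, 0.303]
contact_force: [-0.2, -1.0, -0.6]
width: 0.0248
```

move_arm:
  motion: [-0.006,0.0231,0,0,-0.006,0.0231,0,0,-0.006,0.0231,0,0,-0.006,0.0231,0,0,-0.006,0.0231,0,0,-0.006,0.0231,0,0,-0.006,0.0231,0,0,-0.006,0.0231,0,0,0,0,0,0,0,0,0,0]

```text
clock: 8.5
eef_pos: [0.5281, -0.2563, 0.2385]
orientation: [3.141, 0.0, 0.299]
contact_force: [0.1, 0.9, -1.9]
width: 0.0252
```

```bash
python3 - <<'E'
from h import *
s=r.read_state();print({k:np.round(s[k],4) for k in('clock','eef_pos','orientation','contact_force','torque','width','qpos')})
print(inv_local(np.array([.529,-.255])-s['eef_pos'][:2],s['orientation'][2]))
im=snap('wrist');cv2.imwrite('pics/e.png',im)
E
```

```text
{'clock': np.float64(8.5), 'eef_pos': array([ 0.5281, -0.2563,  0.2385]), 'orientation': array([3.141e+00, 3.000e-04, 2.994e-01]), 'contact_force': array([ 0.0721,  0.8638, -1.8577]), 'torque': array([0.0098, 0.0011, 0.0191]), 'width': np.float64(0.0252), 'qpos': array([ 0.4221,  0.6156, -0.0287,  1.7647,  0.025 ,  0.7614, -0.8909])}
[ 0.00119691 -0.00097104]
```

View pics/e.png

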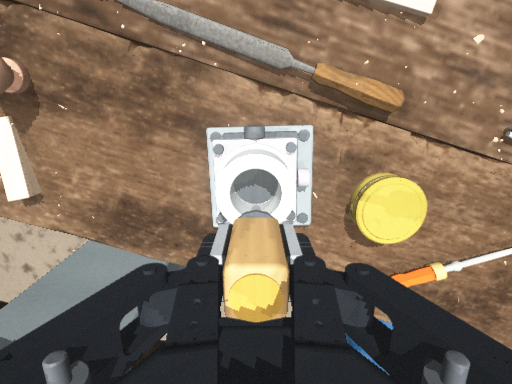

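move_arm:
  motion: [0.0006,-0.0005,0,0,0.0006,-0.0005,0.003,0,0,0,0.006,0,0,0,0.006,0,0,0,0.006,0,0,0,0.006,0,0,0,0.006,0,0,0,0.006,0,0,0,0.0035,0,0,0,0,0]

```text
clock: 9.38
eef_pos: [0.5291, -0.253, 0.1946]
orientation: [-3.14, 0.001, 0.303]
contact_force: [-0.9, 0.6, -2.2]
width: 0.0249
```

```bash
cat >> h.py <<'E'
def feel(n=6,yaw=.302):
    F=[];X=[];M=[]
    for i in range(n):
        s=r.read_state();F.append(s['contact_force']);X.append(s['eef_pos']);M.append(s['torque']);r.get_image('top')
    F,X,M=[np.mean(a,0) for a in(F,X,M)]
    print('t',round(s['clock'],2),'F',F.round(2),'Floc',inv_local(F,yaw).round(2),'X',X.round(4),'Xloc mm',(inv_local(X-np.array([.529,-.255,0]),yaw)*1e3).round(2),'M',M.round(3),'rpy',s['orientation'].round(4),'w',round(s['width'],4))
E
python3 -c "
from h import *
feel()"
```

```text
t 9.63 F [-0.14  0.06 -1.9 ] Floc [-0.12 -0.1 ] X [ 0.5296 -0.2532  0.1956] Xloc mm [ 1.11 -1.49] M [-0.002 -0.002  0.008] rpy [ 3.141e+00 -7.000e-04  3.027e-01] w 0.0251
```

move_arm:
  motion: [-0.002,0.0005,0,0,-0.002,0.0005,0,0,-0.002,0.0005,0,0,-0.002,0,0,0,-0.002,0,0,0,-0.002,0,0,0,-0.002,0,0,0,-0.0015,0,0,0,-0.0015,0,0,0,-0.001,0,0,0]

```text
clock: 10.52
eef_pos: [0.5127, -0.2601, 0.1957]
orientation: [-3.142, 0.0, 0.303]
contact_force: [-0.2, 0.0, 0.3]
width: 0.0251
```

```bash
python3 -c "
from h import *
feel(4)"
```

```text
t 10.67 F [ 0.03 -0.16 -0.81] Floc [-0.02  0.16] X [ 0.5127 -0.2601  0.1957] Xloc mm [-17.07   0.02] M [ 0.004 -0.006  0.009] rpy [ 3.1416e+00 -1.0000e-04  3.0270e-01] w 0.0247
```

move_arm:
  motion: [-0.0002,0,0,0,-0.0002,0,0,0,-0.0002,0,0,0,-0.0002,0,0,0,-0.0002,0,0,0,-0.0002,0,0,0,-0.0002,0,0,0,-0.0002,0,0,0,-0.0002,0,0,0,-0.0002,0,0,0]

```text
clock: 11.55
eef_pos: [0.5113, -0.2605, 0.1958]
orientation: [3.141, -0.001, 0.303]
contact_force: [0.6, 0.2, -1.5]
width: 0.0251
```

```bash
python3 -c "
from h import *
feel(4)"
```

```text
t 11.7 F [ 0.97  0.24 -1.92] Floc [0.99 0.06] X [ 0.5113 -0.2605  0.1958] Xloc mm [-18.58  -0.02] M [ 0.074 -0.24   0.03 ] rpy [ 3.1414e+00 -6.0000e-04  3.0290e-01] w 0.0251
```

move_arm:
  motion: [-0.0002,0,0,0,-0.0002,0,0,0,-0.0002,0,0,0,-0.0002,0,0,0,0,0,0,0,0,0,0,0,0,0,0,0,0,0,0,0,0,0,0,0,0,0,0,0]

```text
clock: 12.58
eef_pos: [0.5107, -0.2607, 0.1958]
orientation: [3.141, -0.001, 0.303]
contact_force: [4.0, 2.0, -2.6]
width: 0.0247
```

```bash
python3 -c "
from h import *
feel(6)"
```

```text
t 12.83 F [ 4.58  1.74 -2.69] Floc [ 4.89 -0.3 ] X [ 0.5107 -0.2607  0.1958] Xloc mm [-1.918e+01 -1.000e-02] M [ 0.465 -1.2    0.01 ] rpy [ 3.1413e+00 -9.0000e-04  3.0290e-01] w 0.0246
```

move_arm:
  motion: [0.002,-0.0014,0,0,0.002,-0.0018,0,0,0.002,-0.0018,0,0,0.002,-0.0018,0,0,0.002,-0.0018,0,0,0.002,-0.0018,0,0,0.002,-0.0018,0,0,0.002,-0.0018,0,0,0.002,-0.0018,0,0,0.0008,-0.0012,0,0]

```text
clock: 13.72
eef_pos: [0.5234, -0.2385, 0.1957]
orientation: [-3.141, -0.0, 0.303]
contact_force: [0.5, -0.1, -1.6]
width: 0.0248
```

```bash
python3 -c "
from h import *
feel(3)"
```

```text
t 13.82 F [ 0.14 -0.2  -1.4 ] Floc [0.07 0.23] X [ 0.5234 -0.2385  0.1957] Xloc mm [ -0.47 -17.47] M [ 0.044 -0.008 -0.019] rpy [-3.1414e+00 -1.0000e-04  3.0330e-01] w 0.025
```

move_arm:
  motion: [0,-0.0002,0,0,0,-0.0002,0,0,0,-0.0002,0,0,0,-0.0002,0,0,0,-0.0002,0,0,0,-0.0002,0,0,0,0,0,0,0,0,0,0,0,0,0,0,0,0,0,0]

```text
clock: 14.7
eef_pos: [0.5228, -0.238, 0.1958]
orientation: [3.141, -0.0, 0.303]
contact_force: [0.1, -0.7, -0.9]
width: 0.0249
```

```bash
python3 -c "
from h import *
feel(3)"
```

```text
t 14.8 F [-0.1  -0.88 -1.37] Floc [-0.36  0.81] X [ 0.5228 -0.238   0.1958] Xloc mm [ -0.91 -18.08] M [-0.183 -0.019  0.003] rpy [ 3.1414e+00 -1.0000e-04  3.0270e-01] w 0.0249
```

move_arm:
  motion: [0,0.002,0,0,0,0.004,0,0,0,0.004,0,0,0,0.004,0,0,0,0.004,0,0,0,0.004,0,0,0,0.004,0,0,0,0.004,0,0,0,0.004,0,0,0,0.001,0,0]

```text
clock: 15.68
eef_pos: [0.5333, -0.2723, 0.1957]
orientation: [3.141, -0.0, 0.302]
contact_force: [0.0, -0.6, -2.0]
width: 0.0247
```

move_arm:
  motion: [0,0.0002,0,0,0,0.0002,0,0,0,0.0002,0,0,0,0.0002,0,0,0,0.0002,0,0,0,0.0002,0,0,0,0,0,0,0,0,0,0,0,0,0,0,0,0,0,0]

```text
clock: 16.52
eef_pos: [0.5335, -0.2724, 0.1957]
orientation: [-3.142, -0.0, 0.303]
contact_force: [-0.6, 0.4, -1.5]
width: 0.025
```

```bash
python3 -c "
from h import *
feel(3)"
```

```text
t 16.62 F [-0.12  0.4  -1.34] Floc [ 0.   -0.42] X [ 0.5335 -0.2724  0.1957] Xloc mm [-0.85 17.97] M [-0.014 -0.026  0.022] rpy [ 3.1415 -0.      0.3028] w 0.0253
```

move_arm:
  motion: [0,0.0002,0,0,0,0.0002,0,0,0,0.0002,0,0,0,0.0002,0,0,0,0.0002,0,0,0,0,0,0,0,0,0,0,0,0,0,0,0,0,0,0,0,0,0,0]

```text
clock: 17.5
eef_pos: [0.5338, -0.2733, 0.1957]
orientation: [-3.142, -0.0, 0.303]
contact_force: [-0.3, -0.4, -1.6]
width: 0.0251
```

```bash
python3 -c "
from h import *
feel(3)"
```

```text
t 17.6 F [-0.31 -0.14 -0.95] Floc [-0.34  0.05] X [ 0.5338 -0.2734  0.1957] Xloc mm [-0.83 18.96] M [0.017 0.002 0.03 ] rpy [ 3.1416e+00 -1.0000e-04  3.0280e-01] w 0.025
```

move_arm:
  motion: [0,0.0002,0,0,0,0.0002,0,0,0,0.0002,0,0,0,0.0002,0,0,0,0.0002,0,0,0,0,0,0,0,0,0,0,0,0,0,0,0,0,0,0,0,0,0,0]

```text
clock: 18.48
eef_pos: [0.5341, -0.274, 0.1957]
orientation: [-3.141, 0.0, 0.303]
contact_force: [-1.0, 1.1, -1.3]
width: 0.0247
```

```bash
python3 -c "
from h import *
feel(3)"
```

```text
t 18.58 F [-1.02  1.71 -1.28] Floc [-0.46 -1.94] X [ 0.534  -0.274   0.1957] Xloc mm [-0.84 19.67] M [ 0.557  0.174 -0.019] rpy [-3.141e+00  2.000e-04  3.029e-01] w 0.0251
```

```bash
cat > arc.py <<'E'
# after a move: read force, then print the next 10 rows.  usage: arc.py step_deg [radial correction mm override]
from h import *
import json,sys
st=json.load(open('st.json')); C=np.array([-.95,2.27]); step=float(sys.argv[1])
n=lambda a:np.array([-np.cos(a),-np.sin(a)])
G=[]
for i in range(3):
    s=r.read_state();F=s['contact_force'];M=s['torque']
    Fl=inv_local(F,.302);Fm=inv_local([-M[1]/.265,M[0]/.265],.302);G.append((Fl+Fm)/2)
    if i<2:r.get_image('top')
g=np.mean(G,0);a=np.radians(st['a']);U=np.array(st['U'])
N=-g@n(a);t=g@np.array([np.sin(a),-np.cos(a)])
X=inv_local(s['eef_pos']-np.array([.529,-.255,0]),.302)*1e3
print('t %.2f a %.1f R %.2f N %.2f tang %.2f'%(s['clock'],st['a'],st['R'],N,t),'X',X.round(2),'z %.4f'%s['eef_pos'][2],'rpy',s['orientation'].round(4),'w %.4f'%s['width'])
R1=st['R']+(float(sys.argv[2]) if len(sys.argv)>2 else float(np.clip((5.0-N)/5*.7,-.8,.6)))
rows=[]
for i in range(1,11):
    ai=a+np.radians(step)*i; T=C+(st['R']+(R1-st['R'])*min(1,i/6))*n(ai)
    d=np.round(T-U,1); U=U+d; rows+=[round(d[0]/1e3,4)+0.,round(d[1]/1e3,4)+0.,0,0]
print(rows)
json.dump(dict(a=st['a']+10*step,R=R1,U=U.tolist()),open('st.json','w'))
E
echo '{"a":-8,"R":17,"U":[-17.8,4.6]}' > st.json
```

move_arm:
  motion: [-0.0016,-0.0017,0,0,-0.0016,-0.0017,0,0,-0.0016,-0.0017,0,0,-0.0016,-0.0017,0,0,-0.0016,-0.0017,0,0,-0.0016,-0.0017,0,0,-0.0016,-0.0017,0,0,-0.0016,-0.0017,0,0,-0.0015,-0.0017,0,0,-0.0015,-0.0016,0,0]

```text
clock: 19.47
eef_pos: [0.5138, -0.2628, 0.1958]
orientation: [3.142, -0.0, 0.303]
contact_force: [-0.5, -0.2, -1.5]
width: 0.025
```

```bash
python3 arc.py 0 2.6
```

```text
t 19.57 a -8.0 R 17.00 N -0.29 tang 0.10 X [-16.96   2.75] z 0.1957 rpy [-3.1412e+00  4.0000e-04  3.0290e-01] w 0.0250
[np.float64(-0.0004), np.float64(0.0001), 0, 0, np.float64(-0.0004), np.float64(0.0001), 0, 0, np.float64(-0.0005), np.float64(0.0), 0, 0, np.float64(-0.0004), np.float64(0.0001), 0, 0, np.float64(-0.0004), np.float64(0.0), 0, 0, np.float64(-0.0005), np.float64(0.0001), 0, 0, np.float64(0.0), np.float64(0.0), 0, 0, np.float64(0.0), np.float64(0.0), 0, 0, np.float64(0.0), np.float64(0.0), 0, 0, np.float64(0.0), np.float64(0.0), 0, 0]
```

move_arm:
  motion: [-0.0004,0.0001,0,0,-0.0004,0.0001,0,0,-0.0005,0,0,0,-0.0004,0.0001,0,0,-0.0004,0,0,0,-0.0005,0.0001,0,0,0,0,0,0,0,0,0,0,0,0,0,0,0,0,0,0]

```text
clock: 20.4
eef_pos: [0.5122, -0.2639, 0.1958]
orientation: [3.141, -0.001, 0.303]
contact_force: [3.4, 1.0, -3.2]
width: 0.0253
```

```bash
sed -i 's/^print(rows)/print([float(v) for v in rows])/' arc.py; python3 arc.py 2
```

```text
t 20.50 a -8.0 R 19.60 N 3.05 tang -0.29 X [-18.69   3.48] z 0.1958 rpy [ 3.1412e+00 -1.1000e-03  3.0310e-01] w 0.0249
[-0.0001, -0.0007, 0.0, 0.0, -0.0001, -0.0007, 0.0, 0.0, -0.0001, -0.0006, 0.0, 0.0, 0.0, -0.0007, 0.0, 0.0, -0.0001, -0.0007, 0.0, 0.0, 0.0, -0.0007, 0.0, 0.0, 0.0001, -0.0007, 0.0, 0.0, 0.0001, -0.0007, 0.0, 0.0, 0.0001, -0.0007, 0.0, 0.0, 0.0001, -0.0007, 0.0, 0.0]
```

move_arm:
  motion: [-0.0001,-0.0007,0,0,-0.0001,-0.0007,0,0,-0.0001,-0.0006,0,0,0,-0.0007,0,0,-0.0001,-0.0007,0,0,0,-0.0007,0,0,0.0001,-0.0007,0,0,0.0001,-0.0007,0,0,0.0001,-0.0007,0,0,0.0001,-0.0007,0,0]

```text
clock: 21.33
eef_pos: [0.5103, -0.2581, 0.1961]
orientation: [3.14, -0.001, 0.303]
contact_force: [4.9, -1.8, -1.4]
width: 0.0252
```

```bash
python3 arc.py 2
```

```text
t 21.43 a 12.0 R 19.87 N 4.72 tang -1.73 X [-18.78  -2.91] z 0.1961 rpy [ 3.1402e+00 -1.3000e-03  3.0280e-01] w 0.0251
[0.0002, -0.0006, 0.0, 0.0, 0.0001, -0.0007, 0.0, 0.0, 0.0002, -0.0007, 0.0, 0.0, 0.0003, -0.0006, 0.0, 0.0, 0.0002, -0.0007, 0.0, 0.0, 0.0003, -0.0006, 0.0, 0.0, 0.0003, -0.0007, 0.0, 0.0, 0.0003, -0.0006, 0.0, 0.0, 0.0003, -0.0006, 0.0, 0.0, 0.0004, -0.0006, 0.0, 0.0]
```

move_arm:
  motion: [0.0002,-0.0006,0,0,0.0001,-0.0007,0,0,0.0002,-0.0007,0,0,0.0003,-0.0006,0,0,0.0002,-0.0007,0,0,0.0003,-0.0006,0,0,0.0003,-0.0007,0,0,0.0003,-0.0006,0,0,0.0003,-0.0006,0,0,0.0004,-0.0006,0,0]

```text
clock: 22.27
eef_pos: [0.5103, -0.2521, 0.196]
orientation: [3.139, -0.0, 0.302]
contact_force: [4.8, -3.5, -0.9]
width: 0.0249
```

```bash
python3 arc.py 2
```

```text
t 22.37 a 32.0 R 19.91 N 5.23 tang -1.98 X [-16.79  -8.57] z 0.1960 rpy [ 3.1393e+00 -6.0000e-04  3.0230e-01] w 0.0251
[0.0003, -0.0006, 0.0, 0.0, 0.0004, -0.0005, 0.0, 0.0, 0.0005, -0.0006, 0.0, 0.0, 0.0004, -0.0005, 0.0, 0.0, 0.0005, -0.0005, 0.0, 0.0, 0.0004, -0.0005, 0.0, 0.0, 0.0005, -0.0005, 0.0, 0.0, 0.0005, -0.0005, 0.0, 0.0, 0.0006, -0.0005, 0.0, 0.0, 0.0005, -0.0004, 0.0, 0.0]
```

move_arm:
  motion: [0.0003,-0.0006,0,0,0.0004,-0.0005,0,0,0.0005,-0.0006,0,0,0.0004,-0.0005,0,0,0.0005,-0.0005,0,0,0.0004,-0.0005,0,0,0.0005,-0.0005,0,0,0.0005,-0.0005,0,0,0.0006,-0.0005,0,0,0.0005,-0.0004,0,0]

```text
clock: 23.2
eef_pos: [0.5124, -0.2462, 0.1959]
orientation: [3.139, 0.001, 0.302]
contact_force: [2.2, -5.1, -0.3]
width: 0.0253
```

```bash
python3 arc.py 2
```

```text
t 23.30 a 52.0 R 19.88 N 5.18 tang -2.14 X [-13.13 -13.38] z 0.1959 rpy [3.1394e+00 1.1000e-03 3.0180e-01] w 0.0248
[0.0006, -0.0004, 0.0, 0.0, 0.0005, -0.0004, 0.0, 0.0, 0.0006, -0.0004, 0.0, 0.0, 0.0006, -0.0003, 0.0, 0.0, 0.0006, -0.0004, 0.0, 0.0, 0.0006, -0.0003, 0.0, 0.0, 0.0007, -0.0003, 0.0, 0.0, 0.0006, -0.0002, 0.0, 0.0, 0.0007, -0.0003, 0.0, 0.0, 0.0006, -0.0002, 0.0, 0.0]
```

move_arm:
  motion: [0.0006,-0.0004,0,0,0.0005,-0.0004,0,0,0.0006,-0.0004,0,0,0.0006,-0.0003,0,0,0.0006,-0.0004,0,0,0.0006,-0.0003,0,0,0.0007,-0.0003,0,0,0.0006,-0.0002,0,0,0.0007,-0.0003,0,0,0.0006,-0.0002,0,0]

```text
clock: 24.13
eef_pos: [0.5168, -0.2411, 0.1956]
orientation: [3.14, 0.002, 0.302]
contact_force: [1.8, -5.2, -1.1]
width: 0.0251
```

```bash
python3 arc.py 2
```

```text
t 24.23 a 72.0 R 19.86 N 5.22 tang -1.27 X [ -7.26 -17.1 ] z 0.1956 rpy [3.1405e+00 1.9000e-03 3.0190e-01] w 0.0248
[0.0007, -0.0002, 0.0, 0.0, 0.0006, -0.0002, 0.0, 0.0, 0.0007, -0.0001, 0.0, 0.0, 0.0007, -0.0002, 0.0, 0.0, 0.0007, -0.0001, 0.0, 0.0, 0.0007, 0.0, 0.0, 0.0, 0.0007, -0.0001, 0.0, 0.0, 0.0007, 0.0, 0.0, 0.0, 0.0006, -0.0001, 0.0, 0.0, 0.0007, 0.0001, 0.0, 0.0]
```

move_arm:
  motion: [0.0007,-0.0002,0,0,0.0006,-0.0002,0,0,0.0007,-0.0001,0,0,0.0007,-0.0002,0,0,0.0007,-0.0001,0,0,0.0007,0,0,0,0.0007,-0.0001,0,0,0.0007,0,0,0,0.0006,-0.0001,0,0,0.0007,0.0001,0,0]

```text
clock: 25.07
eef_pos: [0.5222, -0.238, 0.1953]
orientation: [3.142, 0.004, 0.302]
contact_force: [0.5, -5.2, -0.8]
width: 0.025
```

```bash
python3 arc.py 2
```

```text
t 25.17 a 92.0 R 19.82 N 5.16 tang -1.00 X [ -0.98 -18.42] z 0.1954 rpy [-3.1416  0.0032  0.3018] w 0.0247
[0.0007, 0.0, 0.0, 0.0, 0.0007, 0.0001, 0.0, 0.0, 0.0007, 0.0, 0.0, 0.0, 0.0007, 0.0002, 0.0, 0.0, 0.0007, 0.0001, 0.0, 0.0, 0.0006, 0.0002, 0.0, 0.0, 0.0007, 0.0001, 0.0, 0.0, 0.0007, 0.0002, 0.0, 0.0, 0.0006, 0.0003, 0.0, 0.0, 0.0007, 0.0002, 0.0, 0.0]
```

move_arm:
  motion: [0.0007,0,0,0,0.0007,0.0001,0,0,0.0007,0,0,0,0.0007,0.0002,0,0,0.0007,0.0001,0,0,0.0006,0.0002,0,0,0.0007,0.0001,0,0,0.0007,0.0002,0,0,0.0006,0.0003,0,0,0.0007,0.0002,0,0]

```text
clock: 26.0
eef_pos: [0.5287, -0.2366, 0.1951]
orientation: [-3.14, 0.005, 0.302]
contact_force: [-1.6, -4.8, -0.3]
width: 0.0248
```

```bash
python3 arc.py 2
```

```text
t 26.10 a 112.0 R 19.80 N 4.91 tang -0.92 X [  5.47 -17.65] z 0.1951 rpy [-3.1403  0.0044  0.302 ] w 0.0250
[0.0006, 0.0003, 0.0, 0.0, 0.0006, 0.0003, 0.0, 0.0, 0.0006, 0.0003, 0.0, 0.0, 0.0007, 0.0003, 0.0, 0.0, 0.0005, 0.0004, 0.0, 0.0, 0.0006, 0.0003, 0.0, 0.0, 0.0006, 0.0004, 0.0, 0.0, 0.0005, 0.0005, 0.0, 0.0, 0.0006, 0.0004, 0.0, 0.0, 0.0005, 0.0004, 0.0, 0.0]
```

move_arm:
  motion: [0.0006,0.0003,0,0,0.0006,0.0003,0,0,0.0006,0.0003,0,0,0.0007,0.0003,0,0,0.0005,0.0004,0,0,0.0006,0.0003,0,0,0.0006,0.0004,0,0,0.0005,0.0005,0,0,0.0006,0.0004,0,0,0.0005,0.0004,0,0]

```text
clock: 26.93
eef_pos: [0.5358, -0.2374, 0.1951]
orientation: [-3.139, 0.004, 0.303]
contact_force: [-3.8, -3.9, -0.2]
width: 0.0252
```

```bash
python3 arc.py 2
```

```text
t 27.03 a 132.0 R 19.81 N 5.20 tang -1.29 X [ 11.86 -14.63] z 0.1951 rpy [-3.1395  0.0037  0.3026] w 0.0247
[0.0005, 0.0005, 0.0, 0.0, 0.0005, 0.0005, 0.0, 0.0, 0.0005, 0.0005, 0.0, 0.0, 0.0004, 0.0005, 0.0, 0.0, 0.0004, 0.0006, 0.0, 0.0, 0.0005, 0.0005, 0.0, 0.0, 0.0004, 0.0006, 0.0, 0.0, 0.0003, 0.0006, 0.0, 0.0, 0.0004, 0.0006, 0.0, 0.0, 0.0003, 0.0006, 0.0, 0.0]
```

move_arm:
  motion: [0.0005,0.0005,0,0,0.0005,0.0005,0,0,0.0005,0.0005,0,0,0.0004,0.0005,0,0,0.0004,0.0006,0,0,0.0005,0.0005,0,0,0.0004,0.0006,0,0,0.0003,0.0006,0,0,0.0004,0.0006,0,0,0.0003,0.0006,0,0]

```text
clock: 27.87
eef_pos: [0.5419, -0.2408, 0.1951]
orientation: [-3.139, 0.003, 0.303]
contact_force: [-4.8, -3.3, -0.9]
width: 0.0253
```

```bash
python3 arc.py 2
```

```text
t 27.97 a 152.0 R 19.79 N 5.08 tang -1.28 X [16.63 -9.54] z 0.1951 rpy [-3.1391e+00  2.9000e-03  3.0290e-01] w 0.0250
[0.0003, 0.0006, 0.0, 0.0, 0.0003, 0.0006, 0.0, 0.0, 0.0003, 0.0007, 0.0, 0.0, 0.0002, 0.0006, 0.0, 0.0, 0.0003, 0.0007, 0.0, 0.0, 0.0002, 0.0006, 0.0, 0.0, 0.0001, 0.0007, 0.0, 0.0, 0.0002, 0.0007, 0.0, 0.0, 0.0001, 0.0006, 0.0, 0.0, 0.0001, 0.0007, 0.0, 0.0]
```

move_arm:
  motion: [0.0003,0.0006,0,0,0.0003,0.0006,0,0,0.0003,0.0007,0,0,0.0002,0.0006,0,0,0.0003,0.0007,0,0,0.0002,0.0006,0,0,0.0001,0.0007,0,0,0.0002,0.0007,0,0,0.0001,0.0006,0,0,0.0001,0.0007,0,0]

```text
clock: 28.8
eef_pos: [0.5464, -0.2461, 0.1953]
orientation: [-3.139, 0.002, 0.303]
contact_force: [-4.8, 0.1, -0.1]
width: 0.0251
```

```bash
python3 arc.py 2
```

```text
t 28.90 a 172.0 R 19.78 N 4.95 tang -1.67 X [19.31 -3.09] z 0.1953 rpy [-3.1393e+00  1.6000e-03  3.0300e-01] w 0.0249
[0.0001, 0.0007, 0.0, 0.0, 0.0001, 0.0007, 0.0, 0.0, 0.0, 0.0007, 0.0, 0.0, 0.0, 0.0007, 0.0, 0.0, 0.0, 0.0007, 0.0, 0.0, 0.0, 0.0006, 0.0, 0.0, -0.0001, 0.0007, 0.0, 0.0, -0.0001, 0.0007, 0.0, 0.0, -0.0001, 0.0007, 0.0, 0.0, -0.0001, 0.0007, 0.0, 0.0]
```

move_arm:
  motion: [0.0001,0.0007,0,0,0.0001,0.0007,0,0,0,0.0007,0,0,0,0.0007,0,0,0,0.0007,0,0,0,0.0006,0,0,-0.0001,0.0007,0,0,-0.0001,0.0007,0,0,-0.0001,0.0007,0,0,-0.0001,0.0007,0,0]

```text
clock: 29.73
eef_pos: [0.5487, -0.2523, 0.1954]
orientation: [-3.139, 0.001, 0.303]
contact_force: [-4.6, 2.0, -1.0]
width: 0.025
```

```bash
python3 arc.py 2
```

```text
t 29.83 a 192.0 R 19.78 N 5.04 tang -1.96 X [19.5   3.54] z 0.1954 rpy [-3.139e+00  1.000e-03  3.033e-01] w 0.0250
[-0.0002, 0.0007, 0.0, 0.0, -0.0001, 0.0006, 0.0, 0.0, -0.0002, 0.0007, 0.0, 0.0, -0.0003, 0.0006, 0.0, 0.0, -0.0002, 0.0007, 0.0, 0.0, -0.0003, 0.0006, 0.0, 0.0, -0.0003, 0.0006, 0.0, 0.0, -0.0003, 0.0007, 0.0, 0.0, -0.0003, 0.0006, 0.0, 0.0, -0.0004, 0.0006, 0.0, 0.0]
```

move_arm:
  motion: [-0.0002,0.0007,0,0,-0.0001,0.0006,0,0,-0.0002,0.0007,0,0,-0.0003,0.0006,0,0,-0.0002,0.0007,0,0,-0.0003,0.0006,0,0,-0.0003,0.0006,0,0,-0.0003,0.0007,0,0,-0.0003,0.0006,0,0,-0.0004,0.0006,0,0]

```text
clock: 30.67
eef_pos: [0.5487, -0.2588, 0.1955]
orientation: [-3.139, -0.0, 0.304]
contact_force: [-4.4, 3.5, -0.4]
width: 0.0249
```

```bash
python3 arc.py 2
```

```text
t 30.77 a 212.0 R 19.78 N 5.28 tang -2.04 X [17.53  9.65] z 0.1955 rpy [-3.1389e+00 -2.0000e-04  3.0360e-01] w 0.0245
[-0.0004, 0.0005, 0.0, 0.0, -0.0004, 0.0006, 0.0, 0.0, -0.0004, 0.0005, 0.0, 0.0, -0.0004, 0.0006, 0.0, 0.0, -0.0005, 0.0005, 0.0, 0.0, -0.0005, 0.0005, 0.0, 0.0, -0.0004, 0.0005, 0.0, 0.0, -0.0005, 0.0004, 0.0, 0.0, -0.0006, 0.0005, 0.0, 0.0, -0.0005, 0.0004, 0.0, 0.0]
```

move_arm:
  motion: [-0.0004,0.0005,0,0,-0.0004,0.0006,0,0,-0.0004,0.0005,0,0,-0.0004,0.0006,0,0,-0.0005,0.0005,0,0,-0.0005,0.0005,0,0,-0.0004,0.0005,0,0,-0.0005,0.0004,0,0,-0.0006,0.0005,0,0,-0.0005,0.0004,0,0]

```text
clock: 31.6
eef_pos: [0.5464, -0.2651, 0.1957]
orientation: [-3.14, -0.002, 0.304]
contact_force: [-2.9, 4.8, -1.9]
width: 0.0249
```

```bash
python3 arc.py 2
```

```text
t 31.70 a 232.0 R 19.74 N 5.17 tang -2.05 X [13.59 14.85] z 0.1957 rpy [-3.1396e+00 -1.7000e-03  3.0370e-01] w 0.0248
[-0.0006, 0.0004, 0.0, 0.0, -0.0005, 0.0004, 0.0, 0.0, -0.0006, 0.0004, 0.0, 0.0, -0.0006, 0.0003, 0.0, 0.0, -0.0006, 0.0004, 0.0, 0.0, -0.0006, 0.0003, 0.0, 0.0, -0.0006, 0.0003, 0.0, 0.0, -0.0007, 0.0002, 0.0, 0.0, -0.0006, 0.0003, 0.0, 0.0, -0.0007, 0.0002, 0.0, 0.0]
```

move_arm:
  motion: [-0.0006,0.0004,0,0,-0.0005,0.0004,0,0,-0.0006,0.0004,0,0,-0.0006,0.0003,0,0,-0.0006,0.0004,0,0,-0.0006,0.0003,0,0,-0.0006,0.0003,0,0,-0.0007,0.0002,0,0,-0.0006,0.0003,0,0,-0.0007,0.0002,0,0]

```text
clock: 32.53
eef_pos: [0.5418, -0.2706, 0.1959]
orientation: [-3.141, -0.002, 0.304]
contact_force: [-1.5, 6.0, -1.6]
width: 0.0253
```

```bash
python3 arc.py 2
```

```text
t 32.63 a 252.0 R 19.71 N 5.31 tang -1.94 X [ 7.5 18.7] z 0.1959 rpy [-3.1409e+00 -2.1000e-03  3.0350e-01] w 0.0250
[-0.0006, 0.0002, 0.0, 0.0, -0.0007, 0.0002, 0.0, 0.0, -0.0007, 0.0001, 0.0, 0.0, -0.0006, 0.0002, 0.0, 0.0, -0.0007, 0.0001, 0.0, 0.0, -0.0007, 0.0, 0.0, 0.0, -0.0007, 0.0001, 0.0, 0.0, -0.0007, 0.0, 0.0, 0.0, -0.0006, 0.0, 0.0, 0.0, -0.0007, 0.0, 0.0, 0.0]
```

move_arm:
  motion: [-0.0006,0.0002,0,0,-0.0007,0.0002,0,0,-0.0007,0.0001,0,0,-0.0006,0.0002,0,0,-0.0007,0.0001,0,0,-0.0007,0,0,0,-0.0007,0.0001,0,0,-0.0007,0,0,0,-0.0006,0,0,0,-0.0007,0,0,0]

```text
clock: 33.47
eef_pos: [0.5363, -0.2736, 0.1961]
orientation: [3.141, -0.004, 0.304]
contact_force: [0.2, 5.2, -1.1]
width: 0.0249
```

```bash
python3 arc.py 2
```

```text
t 33.57 a 272.0 R 19.67 N 5.09 tang -1.23 X [ 0.95 20.07] z 0.1961 rpy [ 3.1413e+00 -2.7000e-03  3.0340e-01] w 0.0247
[-0.0007, 0.0, 0.0, 0.0, -0.0007, -0.0001, 0.0, 0.0, -0.0007, -0.0001, 0.0, 0.0, -0.0007, -0.0001, 0.0, 0.0, -0.0006, -0.0001, 0.0, 0.0, -0.0007, -0.0002, 0.0, 0.0, -0.0007, -0.0001, 0.0, 0.0, -0.0006, -0.0002, 0.0, 0.0, -0.0007, -0.0003, 0.0, 0.0, -0.0006, -0.0002, 0.0, 0.0]
```

move_arm:
  motion: [-0.0007,0,0,0,-0.0007,-0.0001,0,0,-0.0007,-0.0001,0,0,-0.0007,-0.0001,0,0,-0.0006,-0.0001,0,0,-0.0007,-0.0002,0,0,-0.0007,-0.0001,0,0,-0.0006,-0.0002,0,0,-0.0007,-0.0003,0,0,-0.0006,-0.0002,0,0]

```text
clock: 34.4
eef_pos: [0.53, -0.2748, 0.1964]
orientation: [3.14, -0.005, 0.304]
contact_force: [2.1, 4.9, -1.7]
width: 0.0248
```

```bash
python3 arc.py 2
```

```text
t 34.50 a 292.0 R 19.66 N 5.10 tang -0.82 X [-5.09 19.17] z 0.1964 rpy [ 3.14   -0.0043  0.3034] w 0.0247
[-0.0006, -0.0003, 0.0, 0.0, -0.0007, -0.0003, 0.0, 0.0, -0.0006, -0.0003, 0.0, 0.0, -0.0006, -0.0003, 0.0, 0.0, -0.0006, -0.0004, 0.0, 0.0, -0.0005, -0.0003, 0.0, 0.0, -0.0006, -0.0004, 0.0, 0.0, -0.0005, -0.0005, 0.0, 0.0, -0.0006, -0.0004, 0.0, 0.0, -0.0005, -0.0004, 0.0, 0.0]
```

move_arm:
  motion: [-0.0006,-0.0003,0,0,-0.0007,-0.0003,0,0,-0.0006,-0.0003,0,0,-0.0006,-0.0003,0,0,-0.0006,-0.0004,0,0,-0.0005,-0.0003,0,0,-0.0006,-0.0004,0,0,-0.0005,-0.0005,0,0,-0.0006,-0.0004,0,0,-0.0005,-0.0004,0,0]

```text
clock: 35.33
eef_pos: [0.5231, -0.2738, 0.1964]
orientation: [3.139, -0.004, 0.303]
contact_force: [2.1, 3.8, -1.3]
width: 0.025
```

```bash
python3 arc.py 2
```

```text
t 35.43 a 312.0 R 19.64 N 4.87 tang -1.05 X [-11.39  16.1 ] z 0.1964 rpy [ 3.1392 -0.0037  0.303 ] w 0.0251
[-0.0005, -0.0005, 0.0, 0.0, -0.0005, -0.0005, 0.0, 0.0, -0.0005, -0.0005, 0.0, 0.0, -0.0004, -0.0005, 0.0, 0.0, -0.0004, -0.0005, 0.0, 0.0, -0.0005, -0.0006, 0.0, 0.0, -0.0004, -0.0005, 0.0, 0.0, -0.0003, -0.0006, 0.0, 0.0, -0.0004, -0.0006, 0.0, 0.0, -0.0003, -0.0006, 0.0, 0.0]
```

move_arm:
  motion: [-0.0005,-0.0005,0,0,-0.0005,-0.0005,0,0,-0.0005,-0.0005,0,0,-0.0004,-0.0005,0,0,-0.0004,-0.0005,0,0,-0.0005,-0.0006,0,0,-0.0004,-0.0005,0,0,-0.0003,-0.0006,0,0,-0.0004,-0.0006,0,0,-0.0003,-0.0006,0,0]

```text
clock: 36.27
eef_pos: [0.5172, -0.2706, 0.1964]
orientation: [3.138, -0.003, 0.303]
contact_force: [3.6, 2.3, -0.9]
width: 0.0246
```

```bash
python3 arc.py 2
```

```text
t 36.37 a 332.0 R 19.66 N 4.68 tang -1.23 X [-16.03  11.12] z 0.1964 rpy [ 3.1387e+00 -3.1000e-03  3.0270e-01] w 0.0248
[-0.0003, -0.0006, 0.0, 0.0, -0.0003, -0.0006, 0.0, 0.0, -0.0003, -0.0007, 0.0, 0.0, -0.0003, -0.0006, 0.0, 0.0, -0.0002, -0.0006, 0.0, 0.0, -0.0002, -0.0007, 0.0, 0.0, -0.0002, -0.0007, 0.0, 0.0, -0.0001, -0.0006, 0.0, 0.0, -0.0002, -0.0007, 0.0, 0.0, -0.0001, -0.0007, 0.0, 0.0]
```

move_arm:
  motion: [-0.0003,-0.0006,0,0,-0.0003,-0.0006,0,0,-0.0003,-0.0007,0,0,-0.0003,-0.0006,0,0,-0.0002,-0.0006,0,0,-0.0002,-0.0007,0,0,-0.0002,-0.0007,0,0,-0.0001,-0.0006,0,0,-0.0002,-0.0007,0,0,-0.0001,-0.0007,0,0]

```text
clock: 37.2
eef_pos: [0.5127, -0.2654, 0.1963]
orientation: [3.138, -0.002, 0.302]
contact_force: [5.9, 0.6, -1.6]
width: 0.0248
```

```bash
python3 arc.py 2
```

```text
t 37.30 a 352.0 R 19.71 N 5.41 tang -1.69 X [-18.73   4.83] z 0.1962 rpy [ 3.1386e+00 -2.2000e-03  3.0250e-01] w 0.0249
[0.0, -0.0007, 0.0, 0.0, -0.0001, -0.0007, 0.0, 0.0, 0.0, -0.0006, 0.0, 0.0, 0.0, -0.0007, 0.0, 0.0, 0.0, -0.0007, 0.0, 0.0, 0.0, -0.0007, 0.0, 0.0, 0.0001, -0.0007, 0.0, 0.0, 0.0001, -0.0007, 0.0, 0.0, 0.0001, -0.0006, 0.0, 0.0, 0.0001, -0.0007, 0.0, 0.0]
```

move_arm:
  motion: [0,-0.0007,0,0,-0.0001,-0.0007,0,0,0,-0.0006,0,0,0,-0.0007,0,0,0,-0.0007,0,0,0,-0.0007,0,0,0.0001,-0.0007,0,0,0.0001,-0.0007,0,0,0.0001,-0.0006,0,0,0.0001,-0.0007,0,0]

```text
clock: 38.13
eef_pos: [0.5103, -0.259, 0.1961]
orientation: [3.139, -0.001, 0.302]
contact_force: [6.2, -1.5, -0.9]
width: 0.0252
```

```bash
python3 arc.py 2
```

```text
t 38.23 a 372.0 R 19.65 N 5.19 tang -1.96 X [-18.97  -2.01] z 0.1961 rpy [ 3.139e+00 -1.100e-03  3.023e-01] w 0.0250
[0.0002, -0.0007, 0.0, 0.0, 0.0002, -0.0006, 0.0, 0.0, 0.0002, -0.0007, 0.0, 0.0, 0.0002, -0.0006, 0.0, 0.0, 0.0003, -0.0007, 0.0, 0.0, 0.0002, -0.0006, 0.0, 0.0, 0.0003, -0.0006, 0.0, 0.0, 0.0003, -0.0006, 0.0, 0.0, 0.0004, -0.0006, 0.0, 0.0, 0.0003, -0.0006, 0.0, 0.0]
```

move_arm:
  motion: [0.0002,-0.0007,0,0,0.0002,-0.0006,0,0,0.0002,-0.0007,0,0,0.0002,-0.0006,0,0,0.0003,-0.0007,0,0,0.0002,-0.0006,0,0,0.0003,-0.0006,0,0,0.0003,-0.0006,0,0,0.0004,-0.0006,0,0,0.0003,-0.0006,0,0]

```text
clock: 39.07
eef_pos: [0.5103, -0.2524, 0.1959]
orientation: [3.139, 0.0, 0.302]
contact_force: [4.0, -4.7, -1.0]
width: 0.0249
```

```bash
python3 arc.py 2
```

```text
t 39.17 a 392.0 R 19.62 N 5.13 tang -2.37 X [-16.97  -8.16] z 0.1959 rpy [3.1391 0.     0.302 ] w 0.0250
[0.0004, -0.0006, 0.0, 0.0, 0.0004, -0.0006, 0.0, 0.0, 0.0004, -0.0005, 0.0, 0.0, 0.0004, -0.0005, 0.0, 0.0, 0.0005, -0.0005, 0.0, 0.0, 0.0004, -0.0005, 0.0, 0.0, 0.0005, -0.0005, 0.0, 0.0, 0.0005, -0.0005, 0.0, 0.0, 0.0005, -0.0004, 0.0, 0.0, 0.0006, -0.0005, 0.0, 0.0]
```

move_arm:
  motion: [0.0029,0.0015,0,0,0.0029,0.0015,0,0,0.0029,0.0015,0,0,0.0029,0.0015,0,0,0.0029,0.0015,0,0,0.0029,0.0015,0,0,0,0,-0.006,0,0,0,-0.013,0,0,0,-0.015,0,0,0,-0.011,0]

```text
clock: 40.0
eef_pos: [0.5298, -0.2542, 0.242]
orientation: [3.141, -0.0, 0.303]
contact_force: [0.3, -0.1, -0.9]
width: 0.0245
```

```bash
python3 - <<'E'
from h import *
feel(2)
s=r.read_state();print(inv_local(np.array([.5084,.1747])-s['eef_pos'][:2],s['orientation'][2]), s['eef_pos'],s['orientation'])
E
```

```text
t 40.05 F [ 0.48  0.27 -0.42] Floc [ 0.53 -0.12] X [ 0.5303 -0.2544  0.2431] Xloc mm [ 1.43 -0.14] M [-0.013 -0.019 -0.035] rpy [ 3.1387 -0.0033  0.3027] w 0.0251
[ 0.10668123 -0.41643129] [ 0.53074149 -0.25459798  0.24295263] [ 3.13883029 -0.00316998  0.30278132]
```

move_arm:
  motion: [0.0059,-0.0231,0,0,0.0059,-0.0231,0,0,0.0059,-0.0231,0,0,0.0059,-0.0231,0,0,0.0059,-0.0231,0,0,0.0059,-0.0231,0,0,0.0059,-0.0231,0,0,0.0059,-0.0231,0,0,0.0059,-0.0231,0,0,0.0059,-0.0231,0,0]

```text
clock: 40.93
eef_pos: [0.5165, -0.0149, 0.2403]
orientation: [-3.141, 0.001, 0.303]
contact_force: [0.2, -0.6, -0.9]
width: 0.0246
```

move_arm:
  motion: [0.0059,-0.0231,0,0,0.0059,-0.0231,0,0,0.0059,-0.0231,0,0,0.0059,-0.0231,0,0,0.0059,-0.0231,0,0,0.0059,-0.0231,0,0,0.0059,-0.0231,0,0,0.0059,-0.0231,0,0,0,0,0,0,0,0,0,0]

```text
clock: 41.77
eef_pos: [0.5064, 0.1761, 0.2402]
orientation: [-3.141, 0.001, 0.306]
contact_force: [0.4, -0.3, -1.5]
width: 0.0251
```

```bash
python3 - <<'E'
from h import *
feel(3)
s=r.read_state();print(inv_local(np.array([.5084,.1747])-s['eef_pos'][:2],s['orientation'][2]), s['eef_pos'],s['orientation'])
im=r.get_image('wrist');sc=r.get_image('scene')
c=np.vstack([cv2.resize(im[100:300,160:360],(500,500)),]);d=cv2.resize(sc[190:270,190:270],(500,500),interpolation=cv2.INTER_CUBIC)
cv2.imwrite('pics/f.png',cv2.resize(np.hstack([c,d]),(800,400)))
E
```

```text
t 41.87 F [ 0.17 -0.3  -1.23] Floc [0.07 0.34] X [0.5066 0.1746 0.2403] Xloc mm [ 106.41 -416.8 ] M [-0.046  0.027  0.019] rpy [3.1406e+00 1.2000e-03 3.0210e-01] w 0.0251
[ 0.00182519 -0.0012214 ] [0.50701917 0.17299224 0.24044038] [3.14063908e+00 9.60518370e-04 3.01109483e-01]
```

View pics/f.png

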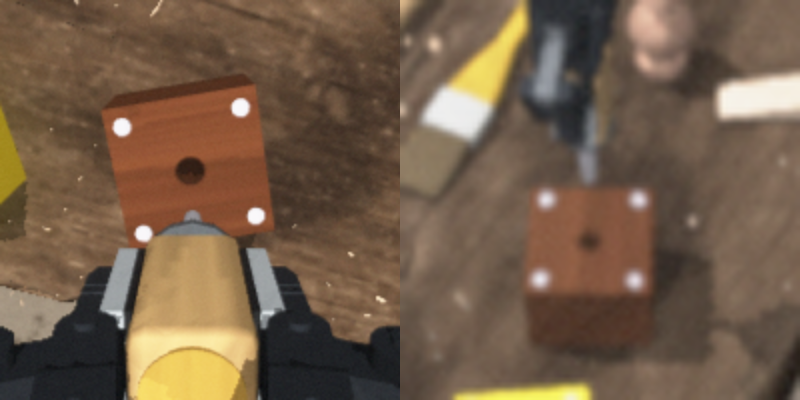

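The left crop shows the stand's empty hole at about (190,170), with the blade tip just behind it, above the stand. I'll centre the tool and settle.

move_arm:
  motion: [0.0009,0.0003,0.005,0,0.0008,0.0002,0.01,0,0,0,0.01,0,0,0,0.01,0,0,0,0.01,0,0,0,0.006,0,0,0,0,0,0,0,0,0,0,0,0,0,0,0,0,0]

```text
clock: 42.85
eef_pos: [0.5092, 0.1746, 0.1902]
orientation: [-3.142, -0.001, 0.303]
contact_force: [0.1, 0.1, -1.2]
width: 0.0248
```

```bash
python3 - <<'E'
from h import *
feel(5)
for i in range(3):
    s=r.read_state();print(s['eef_pos'].round(4),(inv_local(np.array([.5084,.1747])-s['eef_pos'][:2],.302)*1e3).round(2)); r.get_image('wrist') if i<2 else 0
E
```

```text
t 43.05 F [ 0.25  0.18 -1.47] Floc [ 0.29 -0.09] X [0.5091 0.1746 0.1902] Xloc mm [ 108.81 -416.04] M [-0.023 -0.011 -0.004] rpy [-3.1415e+00 -9.0000e-04  3.0280e-01] w 0.0251
[0.509  0.1745 0.1901] [-0.53 -0.35]
[0.5089 0.1745 0.19  ] [-0.46 -0.38]
[0.5089 0.1745 0.1899] [-0.45 -0.36]
```

move_arm:
  motion: [-0.0004,-0.0003,0.002,0,0,0,0.004,0,0,0,0.004,0,0,0,0.004,0,0,0,0.004,0,0,0,0.004,0,0,0,0.004,0,0,0,0.004,0,0,0,0.003,0,0,0,0.002,0]

```text
clock: 44.03
eef_pos: [0.5083, 0.1746, 0.1542]
orientation: [3.142, 0.001, 0.303]
contact_force: [-0.1, 0.8, -1.4]
width: 0.0247
```

```bash
python3 - <<'E'
from h import *
feel(3)
E
```

```text
t 44.13 F [ 0.01  0.43 -1.36] Floc [ 0.14 -0.41] X [0.5082 0.1746 0.1542] Xloc mm [ 107.93 -416.31] M [ 0.01   0.004 -0.019] rpy [3.1415e+00 6.0000e-04 3.0280e-01] w 0.0252
```

Free inside the hole; 15 mm to seat.

move_arm:
  motion: [0,0,0.002,0,0,0,0.002,0,0,0,0.002,0,0,0,0.002,0,0,0,0.002,0,0,0,0.002,0,0,0,0.0015,0,0,0,0.001,0,0,0,0.0005,0,0,0,0,0]

```text
clock: 45.02
eef_pos: [0.5084, 0.1746, 0.1396]
orientation: [3.142, 0.0, 0.303]
contact_force: [-0.8, 1.1, -1.2]
width: 0.0249
```

```bash
python3 - <<'E'
from h import *
feel(3)
E
```

```text
t 45.12 F [-0.26 -0.13 -1.6 ] Floc [-0.29  0.05] X [0.5084 0.1746 0.1397] Xloc mm [ 108.11 -416.31] M [ 0.006 -0.028  0.033] rpy [-3.1416e+00 -1.0000e-04  3.0280e-01] w 0.0249
```

move_arm:
  motion: [0,0,0.0003,0,0,0,0.0003,0,0,0,0.0003,0,0,0,0.0003,0,0,0,0.0003,0,0,0,0,0,0,0,0,0,0,0,0,0,0,0,0,0,0,0,0,0]

```text
clock: 46.0
eef_pos: [0.5085, 0.1747, 0.1391]
orientation: [-3.142, -0.001, 0.303]
contact_force: [-2.6, -0.9, 8.0]
width: 0.0251
```

```bash
python3 - <<'E'
from h import *
feel(3)
E
```

```text
t 46.1 F [-2.15 -0.89  8.23] Floc [-2.32  0.21] X [0.5085 0.1746 0.1391] Xloc mm [ 108.18 -416.31] M [-0.134  0.449 -0.007] rpy [-3.1415e+00 -6.0000e-04  3.0280e-01] w 0.0253
```

Seated at the same height as when I picked it up, with +8 N of support. I'll release it now.

move_arm:
  motion: [0,0,0,0,0,0,0,0,0,0,0,0,0,0,0,0,0,0,0,0,0,0,0,0,0,0,0,0,0,0,0,0,0,0,0,0,0,0,0,0]
  claw: 65

```text
clock: 46.98
eef_pos: [0.5084, 0.1746, 0.1382]
orientation: [3.142, -0.0, 0.303]
contact_force: [-0.2, 0.1, 0.0]
width: 0.0552
```

move_arm:
  motion: [0,0,-0.004,0,0,0,-0.01,0,0,0,-0.014,0,0,0,-0.016,0,0,0,-0.018,0,0,0,-0.018,0,0,0,-0.018,0,0,0,-0.016,0,0,0,-0.01,0,0,0,-0.004,0]

```text
clock: 47.82
eef_pos: [0.5091, 0.1748, 0.2685]
orientation: [-3.141, -0.004, 0.303]
contact_force: [0.9, -0.6, -0.0]
width: 0.055
```

```bash
python3 - <<'E'
from h import *
feel(2)
im=r.get_image('wrist');sc=r.get_image('scene');tp=r.get_image('top')
c=cv2.resize(im[100:300,160:360],(400,300));d=cv2.resize(sc[100:320,150:320],(400,300));e=cv2.resize(tp[160:240,110:390],(800,230),interpolation=cv2.INTER_CUBIC)
cv2.imwrite('pics/g.png',np.vstack([np.hstack([c,d]),e]))
E
```

```text
t 47.87 F [ 0.71 -0.6   0.31] Floc [0.5  0.79] X [0.509  0.1748 0.2683] Xloc mm [ 108.79 -416.31] M [-0.025  0.015  0.004] rpy [-3.1414e+00 -3.1000e-03  3.0270e-01] w 0.0558
```

View pics/g.png

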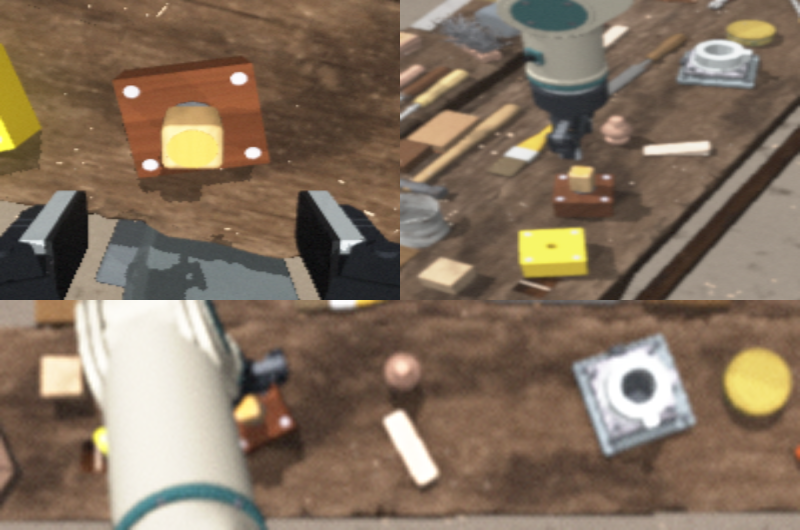

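The tool is upright and seated in the brown stand, at left-panel pixel (193,140). The gripper is open and clear of it, and nothing else looks moved.

```bash
python3 -c "
from bench import r
print(r.sign_off(), r.read_state()['clock'])"
```

```text
the job is handed in; nothing more can be done
the job is handed in; nothing more can be done
```

The bush's inside edge has been run all the way round, and the tool is back in its brown stand. I handed the job in at about 48 s of the 72 s allowed.

- **Finding the bore:** I felt the bore edge on three sides (-x, +y and -y) before starting. The y contacts put the effective contact radius at about 18.7 mm, a little more than the 18.1 mm worked out from the drawing sizes. I did not look into why.
- **The run:** With the tip about 10 mm down, the blade went clockwise from 8° before the lug, right round and past it again, about 400° in all. The pace was about 16–17 s a turn.
- **Pressure:** Sideways pressure started at about 3 N, then stayed between 4.7 and 5.4 N. Friction drag along the edge was 1–2.4 N. The highest reading was about 6.5 N, but forces were only sampled at the end of each call.
- **Putting it back:** The tool seated at the same height as when I picked it up (gripper at z 0.139 m). The last picture shows it upright in the stand, with the gripper open and about 13 cm up.
- **Other things:** The finial, wedge, wax tin, pine cube and yellow look-alike look unmoved. The arm partly hid the yellow block and the stand from the top camera, so I judged those from the scene and wrist views.

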